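Set a self-centring holder to the pack's mark

TASK

Set the self-centring holder to the pack that stands in it, ready for labelling: with your fingertips push the upright lever grip around its arc until the pointer stands on that pack's mark on the scale (the larger circle with a handle for the mug, the small plain circle for the tub), so that the three jaws close in and centre the pack. Let the jaws do the centring: do not touch or lift either pack, do not drive the jaws hard against it, and leave the pack waiting on the side shelf, the tape roll and the pen where they are.

Things in the scene. Friction and masses are not known exactly. Their poses are not given: they have to be found in the camera images.
- ring (a joint): Ring with the lever, turning about the vertical axis through holder_center. In rad: 0 = jaws open, grows counter-clockwise seen from above (lever bearing in the holder's frame = 2.443 + value), stop at 1.4; starts at 0 to 0.15. Mug mark 0.700, tub mark 1.225; 9 scale lines 0.175 apart. Draws the jaws in 21 mm per rad. Stiff (about 2 N at the grip), stays where left.
- holder: Fixed low round metal holder, radius 112 mm: steel deck (radius 65 mm, top 16 mm above the table) for the pack, grey ring round it, flat aluminium scale plate on the lever side (out to 200 mm from the axis, top at 8 mm), staging shelf (120 x 115 mm, top 16 mm) on its -y side. Origin on the table on the ring's axis; z up; its -x side (mid scale) faces the robot within 0.3 rad.
- holder_center (a point): Centre of the deck's top, on the ring's axis, 16 mm above the table.
- lever_grip (a point): Middle of the black upright lever grip, a post 17 mm in diameter that stands on the lever arm from 24 to 65 mm above the table, 128 mm from the ring's axis; this point is 44 mm above the table. The arm below it is 13 mm wide and 8 mm thick.
- pointer_tip (a point): Tip of the steel pointer at the end of the lever, 162 mm from the axis, 12 mm above the table, on the same bearing as the grip.
- mark_mug (a point): Inner part of the long black scale line for the mug, 160 mm from the axis, 8 mm above the table; a printed 16 mm circle with a small handle stands outside it. At ring value 0.700.
- mark_tub (a point): Inner part of the long black scale line for the tub, 160 mm from the axis, 8 mm above the table; a printed 12 mm plain circle stands outside it. At ring value 1.225.
- jaw_0: Jaw on the holder's bearing 1.047 rad: radial slide with an free-turning upright rubber nose roller 14 mm in diameter, 16 to 29 mm above the table. The three noses stand 57 mm from the axis at ring value 0; at a pack's own mark they are 1.5 mm clear of a centred pack. Origin: the holder's, shifted by its travel.
- jaw_1: Jaw like jaw_0, on bearing 3.142 rad (towards the scale).
- jaw_2: Jaw like jaw_0, on bearing 5.236 rad.
- tub_center (a point): Middle of a loose white round paper tub with a shut lid, 64 mm in diameter (60 mm below the lid), 57 mm high; point on its axis 28 mm above its underside. Tub or mug stands in the holder, up to 15 mm off centre; the other one waits on the staging shelf, 170 to 200 mm from the holder's axis.
- mug_center (a point): Middle of a loose white ceramic mug, 82 mm in diameter and 95 mm high, with a handle that reaches 75 mm from its axis and points away from the scale; point on its axis 47 mm above its underside. May be in the holder or on the staging shelf.
- tape_roll: Loose brown roll of packing tape lying flat to the left of the holder, 98 mm in diameter, 48 mm high; origin at the centre of its underside.
- pen: Loose capped black marker lying to the right, 127 mm long, 19 mm high; origin at the centre of its underside.
Mind the look-alikes: they are no part of the job. What is shaped like the part that bears mug_center but pink is not meant.

How it is judged:
By the outcome, as a careful person would: the job done as asked, in the order asked, and still so for the second after the job is handed in, with the robot touching nothing.
It also fails if it takes over 40 s, if anything falls off the work surface, if the arm or the gripper's body presses on something with over 40 N, if the wrist force passes 120 N, or if a joint passes its speed limit or range.

ROBOT

A 6-joint arm with a two-finger parallel gripper is mounted at the origin on a cart in front of the work surface, level with it; the furniture and walls round the work are solid. World frame = base frame: x ahead of the robot, y to its left, z up, the work surface at z = 0. Lengths are in m, angles in rad, forces in N, time in s.
With the tool pointing down it reaches from about 0.425 to 1.125 m from the base axis. Payload 14.9 kg.
Tool frame: the origin (TCP) lies between the finger pads; the fingertips stand 14 mm ahead of it and the grasp point (between the pads) lies 5 mm behind it; z points along the fingers, y is the line along which they close (so a half turn about z gives the same grasp; the last joint's range is limited). The gripper opens to 91 mm and grips with 3 to 60 N. Pads are 32 mm wide; open, the fingers measure 118 mm over their backs; the gripper's body (76 mm by 178 mm) begins 60 mm behind the grasp point.
Start: joints at [1.281, 0.379, 1.734, -0, 1.028, -0.033], TCP at [0.178, 0.677, 0.228] pointing down, gripper open.
Joint ranges: [-2.77, 2.77], [-0.74, 2.19], [0, 2.66], [-1.06, 4.2], [0.31, 2.87], [-3.08, 3.08]. Speed limits (rad/s): [1.89, 1.89, 2.39, 3.14, 3.14, 3.14].

INTERFACE

Orientations are given as a 3x3 rotation matrix whose columns are the frame's x, y, z axes.
In Python, from station import manip gives the robot as it stands.
- The arm moves only by the tool carry_out, never from a script. Its argument "increments" is a list of rows, each a list of 2 entries, a list of its own where there are three numbers: the shift along the tool's x, y, z in cm, then the turn about the tool's z in degrees. In form: [[[tx, ty, tz], twist], ...]. A call has exactly 10 rows; each row is the pose to reach, as a shift and turn from the pose commanded when the call began, along the tool's axes at that moment; what a row does not reach only later rows make up. A row lasts 1/8 s, in which the tool goes at most 62.5 mm and 10.7 degrees, less where a joint would pass 70% of its speed; a pose out of reach is approached as far as the arm can. A call with a gripper value outside its range is refused whole. "hand" is the finger opening in cm, from 0 to 9.12, set as the call begins (left out, the last holds). The fingers move at their own pace and stop on an object; the grip force is fixed at half the most. Time passes only in rows, so rows that repeat a pose let the fingers close, or fill a call up. It gives the time, the measured TCP pose, the force, the opening and the grip force at its end, in the units of the state.
- manip.observe(): the state, without advancing time (a new reading comes with each control period).
- manip.snapshot(name): name is "scene" or "top"; returns the picture (480x640x3 uint8, red, green, blue); there is no depth.
- manip.get_calibration(name): a dict with "fovy" (degrees; the focal length in pixels is half the picture's height over the tangent of half this angle, whatever the lens; pixels are square), "cx", "cy" (the principal point, pixels), "position" and "orientation" of the camera in the world. Camera axes: x right, y up, looking along -z (the intrinsics and any distortion apply to the point x, -y, -z); pixel columns grow to the right and rows downward; lengths in m; the calibration is good to about 2 mm. A picture is of the moment at which its call begins. get_calibration takes no time and is no camera call.
- manip.sign_off(): hands the job in; it is judged then, once.
Trained networks look in the newest picture that a camera, given by its name, has taken for a name from the list of things; names that differ only in an ending like _2 or _b are one class to them, and where a whole thing is asked for, a point or a joint stands for the part that bears it (a point fixed in the world has none). Each returns a list of dicts, best first, with "confidence" (0 to 1); they miss things now and then, are a little off and sometimes report something else, mostly with a low value. They report only what shows in the picture. A call takes as long as a camera call. They do not tell look-alikes from the thing itself.
- manip.look_for(camera, thing): "xyz" ([x, y, z] in m, in the coordinates of the camera as it stood for that picture, good to about 4 mm: the middle of the surface that is visible of it).
- manip.tip_of(camera, thing): "xyz" ([x, y, z] in m, in the coordinates of the camera as it stood for that picture, good to about 4 mm: a listed point, or the origin of a listed thing).
The state is a dict: "clock": time; "joint_positions": joint angles; "joint_velocities": joint speeds; "tau": joint torques, N m; "position": TCP position; "orientation": TCP orientation; "contact_force": force on the tool from outside, world axes, zero at the start; "torque": the same for the moment, N m; "finger_gap": finger opening in m; "gripper_force": force on a finger pad.
Only numpy, scipy, OpenCV 4.12 (cv2) and the standard library are available. Lean on these libraries where they do the work, as an engineer would, in place of code of your own. Each camera call takes 0.05 s, during which the arm holds its last target. There are 200 camera calls.

## Working session

There is one attempt and no reset: what is moved stays moved. The work goes in short steps, Python scripts to look and compute and a tool call to move; the robot and the scene stay as the last step left them, time stands still between calls to the robot, and variables do not carry over. Pictures are saved under pics/ and viewed, at most 10 in all, crops included, and the job is handed in when it is done.

Besides the shell and the picture viewer there is one more tool, called after "Call:" in YAML: its name, and indented under it one key for each argument. carry_out: Moves the arm, as the interface text tells. Its arguments: {"type":"object","properties":{"increments":{"type":"array","items":{"type":"array"}},"hand":{"type":"number"}},"required":["increments"]}

```bash
mkdir -p pics; cat > h.py <<'E'
import numpy as np, cv2
from station import manip
def w(cam,p):
    c=manip.get_calibration(cam); return np.array(c["position"])+np.array(c["orientation"])@np.array(p)
def proj(cam,P):
    c=manip.get_calibration(cam); q=np.array(c["orientation"]).T@(np.array(P)-np.array(c["position"]))
    f=240/np.tan(np.radians(c["fovy"])/2); return c["cx"]+f*q[0]/-q[2], c["cy"]-f*q[1]/-q[2]
E
python3 - <<'E'
from h import *
for n in("scene","top"):
    im=manip.snapshot(n); cv2.imwrite(f"pics/{n}0.png",im[:,:,::-1])
    c=manip.get_calibration(n); print(n,{k:np.round(v,3).tolist() if k!='orientation' else np.round(v,2).tolist() for k,v in c.items() if not isinstance(v,str)})
    for t in("holder_center","lever_grip","pointer_tip","mark_mug","mark_tub","tub_center","mug_center","tape_roll","pen","jaw_1"):
        for d in manip.tip_of(n,t)[:2]: print(t,round(d["confidence"],2),w(n,d["xyz"]).round(3))
o=manip.observe();print(o["clock"],np.round(o["orientation"],3).tolist(),o["position"])
E
```

```text
scene {'fovy': 42.761, 'cx': 328.181, 'cy': 242.7, 'position': [-0.218, -0.318, 1.0], 'orientation': [[0.47, 0.66, -0.58], [-0.88, 0.34, -0.32], [-0.01, 0.66, 0.75]]}
holder_center 0.82 [0.589 0.069 0.016]
pointer_tip 0.62 [0.464 0.167 0.011]
mark_mug 0.67 [0.426 0.065 0.007]
mark_tub 0.94 [ 0.451 -0.014  0.007]
mark_tub 0.38 [0.49  0.146 0.044]
tub_center 0.75 [0.6   0.065 0.044]
mug_center 0.97 [0.462 0.337 0.049]
mug_center 0.75 [ 0.585 -0.126  0.062]
tape_roll 0.94 [ 0.619  0.423 -0.003]
pen 0.6 [ 0.426 -0.271  0.003]
jaw_1 0.43 [0.588 0.064 0.001]
top {'fovy': 47.182, 'cx': 323.307, 'cy': 232.564, 'position': [0.418, 0.114, 1.547], 'orientation': [[-0.01, 1.0, -0.08], [-1.0, -0.01, 0.01], [0.01, 0.08, 1.0]]}
holder_center 0.96 [0.589 0.066 0.017]
lever_grip 0.62 [0.486 0.146 0.047]
pointer_tip 0.9 [0.462 0.167 0.012]
mark_mug 0.95 [0.429 0.065 0.008]
mark_tub 0.91 [ 0.447 -0.014  0.008]
tub_center 0.56 [0.594 0.07  0.042]
mug_center 0.74 [0.458 0.337 0.045]
mug_center 0.7 [ 0.581 -0.125  0.066]
tape_roll 0.85 [ 0.619  0.423 -0.001]
pen 0.66 [ 0.426 -0.27   0.001]
1.1 [[-0.967, 0.254, 0.0], [0.254, 0.967, -0.0], [-0.0, -0.0, -1.0]] [0.17778397 0.67705895 0.227935  ]
```

View pics/scene0.png

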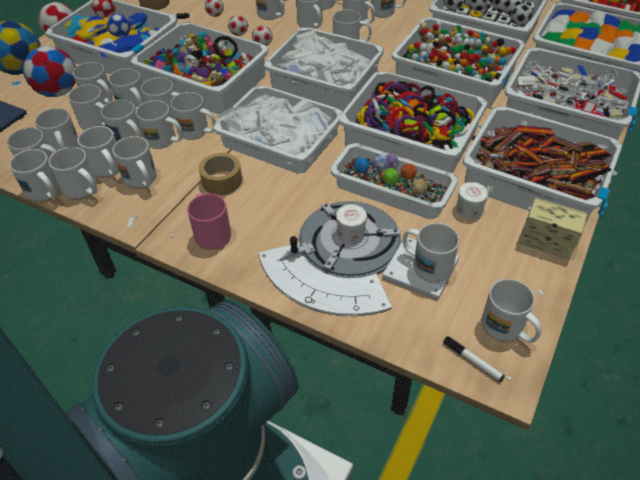

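View pics/top0.png

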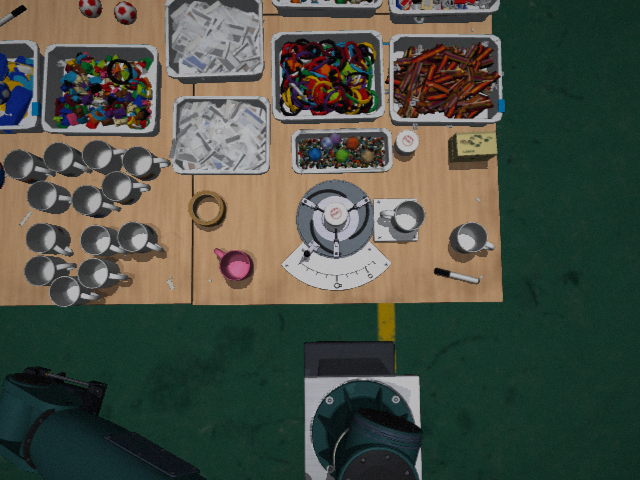

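The tub stands in the holder (scene ~350,222; top ~335,213) and the mug waits on the shelf. The lever is near 0 (grip at top ~306,253), and the plain circle is on the right of the scale. The geometry agrees with holder yaw ≈ 0 and ring ≈ 0.03. I'll move above the grip with the fingers astride it along the tangent.

Call:
carry_out:
  increments:
    - [[-4.3, -4.3, 0.5], 2.4]
    - [[-8.7, -8.7, 1], 4.8]
    - [[-13, -13, 1.5], 7.2]
    - [[-17.3, -17.3, 2], 9.6]
    - [[-21.7, -21.7, 2.5], 12]
    - [[-26, -26, 3], 14.4]
    - [[-30.3, -30.3, 3.5], 16.8]
    - [[-34.6, -34.7, 4], 19.2]
    - [[-39, -39, 4.5], 21.6]
    - [[-43.3, -43.4, 5], 23.6]
  hand: 4.0

```text
clock: 2.35
position: [0.4874, 0.1455, 0.1782]
orientation: [[-0.784, 0.621, 0.001], [0.621, 0.784, 0.0], [-0.001, 0.001, -1.0]]
contact_force: [1.1, 0.5, -0.4]
finger_gap: 0.04
gripper_force: 0.0
```

Call:
carry_out:
  increments:
    - [[0, 0, 2], 0]
    - [[0, 0, 4], 0]
    - [[0, 0, 6], 0]
    - [[0, 0, 7.5], 0]
    - [[0, 0, 9], 0]
    - [[0, 0, 10], 0]
    - [[0, 0, 11], 0]
    - [[0, 0, 11.5], 0]
    - [[0, 0, 12], 0]
    - [[0, 0, 12], 0]

```text
clock: 3.6
position: [0.4863, 0.1473, 0.0578]
orientation: [[-0.785, 0.62, -0.0], [0.62, 0.785, -0.0], [0.0, -0.0, -1.0]]
contact_force: [-0.1, -0.8, 0.2]
finger_gap: 0.0398
gripper_force: 0.0
```

```bash
python3 - <<'E'
from h import *
im=manip.snapshot("scene"); u,v=map(int,proj("scene",[.48,.14,.05])); cv2.imwrite("pics/s1.png",cv2.resize(im[v-70:v+70,u-90:u+90,::-1],None,fx=4,fy=4,interpolation=2))
# arc plan
C=np.array([.589,.0675]); o=manip.observe();R=np.array(o["orientation"])[:2,:2];p=np.array(o["position"])[:2]
b0=np.radians(141.7)
for i in range(0,22):
    b=b0+(3.674-b0)*i/20
    print(i,round(b,3),(100*R.T@(C+.128*np.array([np.cos(b),np.sin(b)])-p)).round(2))
E
```

```text
0 2.473 [-0.2   0.09]
1 2.533 [-0.22 -0.67]
2 2.593 [-0.29 -1.44]
3 2.653 [-0.41 -2.2 ]
4 2.713 [-0.57 -2.95]
5 2.773 [-0.77 -3.69]
6 2.833 [-1.02 -4.42]
7 2.893 [-1.32 -5.13]
8 2.953 [-1.65 -5.82]
9 3.014 [-2.03 -6.49]
10 3.074 [-2.44 -7.14]
11 3.134 [-2.89 -7.76]
12 3.194 [-3.38 -8.35]
13 3.254 [-3.91 -8.91]
14 3.314 [-4.47 -9.44]
15 3.374 [-5.05 -9.94]
16 3.434 [ -5.67 -10.4 ]
17 3.494 [ -6.31 -10.82]
18 3.554 [ -6.98 -11.2 ]
19 3.614 [ -7.67 -11.54]
20 3.674 [ -8.38 -11.84]
21 3.734 [ -9.1 -12.1]
```

View pics/s1.png

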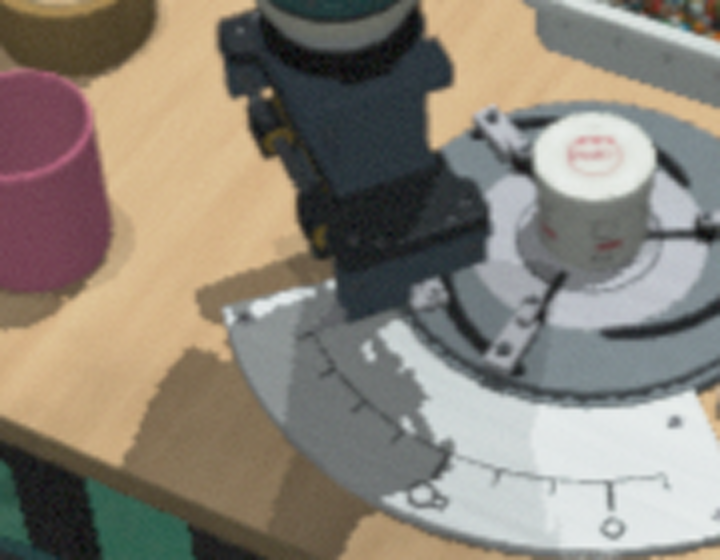

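Call:
carry_out:
  increments:
    - [[-0.25, -1.05, 0], -4.3]
    - [[-0.4, -2.2, 0], -8.6]
    - [[-0.67, -3.3, 0], -13]
    - [[-1.0, -4.4, 0], -17]
    - [[-1.5, -5.5, 0], -21.5]
    - [[-2.0, -6.5, 0], -26]
    - [[-2.65, -7.45, 0], -30]
    - [[-3.4, -8.35, 0], -34.5]
    - [[-4.2, -9.2, 0], -39]
    - [[-5.05, -9.94, 0], -43]
  hand: 2.8

```text
clock: 4.9
position: [0.4641, 0.0378, 0.0581]
orientation: [[-0.996, -0.084, -0.0], [-0.084, 0.996, 0.0], [0.0, 0.0, -1.0]]
contact_force: [-1.8, 2.8, -0.0]
finger_gap: 0.0279
gripper_force: 1.4
```

```bash
cat > m.py <<'E'
from h import *
def ang(p): 
    d=p[:2]-np.array([.589,.0675]); return round(np.arctan2(d[1],d[0])%(2*np.pi),3), round(np.hypot(*d),3)
for n in("scene","top"):
    manip.snapshot(n)
    for t in("pointer_tip","lever_grip","mark_tub","tub_center","holder_center"):
        for d in manip.tip_of(n,t)[:1]:
            p=w(n,d["xyz"]); print(n,t,round(d["confidence"],2),p.round(3),ang(p))
o=manip.observe();R=np.array(o["orientation"])[:2,:2];p=np.array(o["position"])[:2]
print(o["clock"],p,ang(p))
for b in (3.434,3.494,3.554,3.614,3.674,3.70,3.734): print(b,(100*R.T@(np.array([.589,.0675])+.128*np.array([np.cos(b),np.sin(b)])-p)).round(2))
E
python3 m.py; python3 -c "
from h import *
im=manip.snapshot('scene'); u,v=map(int,proj('scene',[.47,.04,.03])); cv2.imwrite('pics/s2.png',cv2.resize(im[v-70:v+70,u-90:u+90,::-1],None,fx=4,fy=4,interpolation=2))"
```

```text
scene pointer_tip 0.78 [0.426 0.039 0.01 ] (np.float64(3.317), np.float64(0.165))
scene mark_tub 0.82 [ 0.453 -0.013  0.007] (np.float64(3.677), np.float64(0.158))
top pointer_tip 0.23 [0.587 0.066 0.016] (np.float64(3.969), np.float64(0.003))
top mark_tub 0.34 [ 0.581 -0.124  0.066] (np.float64(4.669), np.float64(0.191))
top tub_center 0.87 [0.593 0.07  0.042] (np.float64(0.444), np.float64(0.005))
top holder_center 0.96 [0.582 0.067 0.019] (np.float64(3.251), np.float64(0.007))
5.5 [0.46435288 0.03815994] (np.float64(3.373), np.float64(0.128))
3.434 [-0.15 -0.77]
3.494 [-0.33 -1.52]
3.554 [-0.56 -2.25]
3.614 [-0.83 -2.97]
3.674 [-1.14 -3.67]
3.7 [-1.29 -3.97]
3.734 [-1.5  -4.35]
```

View pics/s2.png

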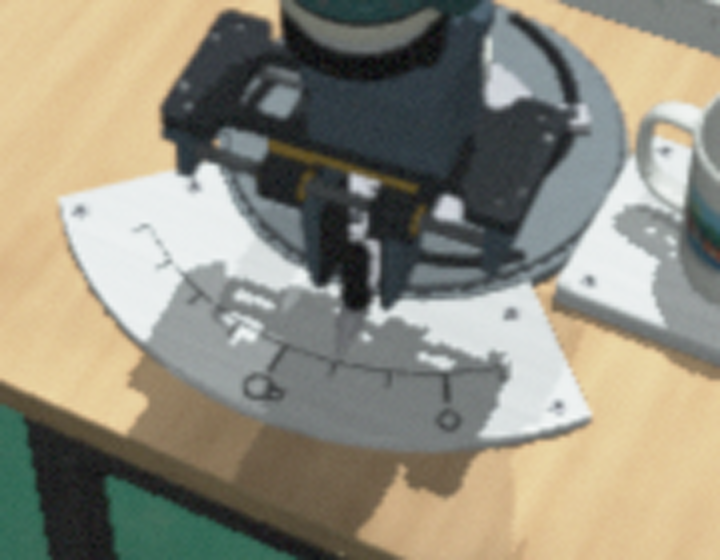

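The post sits between the fingers (crop ~355,280). The pointer is just past the line after the mug mark (~345,355), about 0.045 rad behind the tool. I'll go slowly to just short of the tub mark and look again.

Call:
carry_out:
  increments:
    - [[-0.08, -0.4, 0], -1.5]
    - [[-0.15, -0.8, 0], -3]
    - [[-0.25, -1.2, 0], -4.5]
    - [[-0.35, -1.6, 0], -6]
    - [[-0.5, -2.0, 0], -7.5]
    - [[-0.6, -2.4, 0], -9]
    - [[-0.8, -2.85, 0], -10]
    - [[-0.95, -3.25, 0], -11]
    - [[-1.1, -3.6, 0], -12]
    - [[-1.29, -3.97, 0], -12]

```text
clock: 6.8
position: [0.4806, -0.0007, 0.058]
orientation: [[-0.958, -0.287, -0.0], [-0.287, 0.958, -0.0], [0.0, -0.0, -1.0]]
contact_force: [-2.1, 2.2, 0.6]
finger_gap: 0.0281
gripper_force: 1.1
```

```bash
python3 m.py; python3 -c "
from h import *
im=manip.snapshot('scene'); u,v=map(int,proj('scene',[.47,.01,.02])); cv2.imwrite('pics/s3.png',cv2.resize(im[v-50:v+50,u-65:u+65,::-1],None,fx=6,fy=6,interpolation=2))"
```

```text
scene pointer_tip 0.64 [ 0.447 -0.013  0.012] (np.float64(3.658), np.float64(0.163))
scene lever_grip 0.6 [0.477 0.002 0.044] (np.float64(3.672), np.float64(0.13))
scene mark_tub 0.91 [ 0.454 -0.015  0.011] (np.float64(3.687), np.float64(0.158))
scene tub_center 0.57 [0.595 0.066 0.047] (np.float64(6.094), np.float64(0.006))
scene holder_center 0.7 [0.591 0.071 0.019] (np.float64(0.991), np.float64(0.004))
top tub_center 0.56 [0.59  0.068 0.046] (np.float64(0.173), np.float64(0.001))
top holder_center 0.71 [0.586 0.065 0.017] (np.float64(3.848), np.float64(0.003))
7.4 [ 4.80506649e-01 -4.66986736e-04] (np.float64(3.701), np.float64(0.128))
3.434 [0.46 3.38]
3.494 [0.43 2.61]
3.554 [0.36 1.85]
3.614 [0.25 1.09]
3.674 [0.09 0.34]
3.7 [0.   0.02]
3.734 [-0.12 -0.4 ]
```

View pics/s3.png

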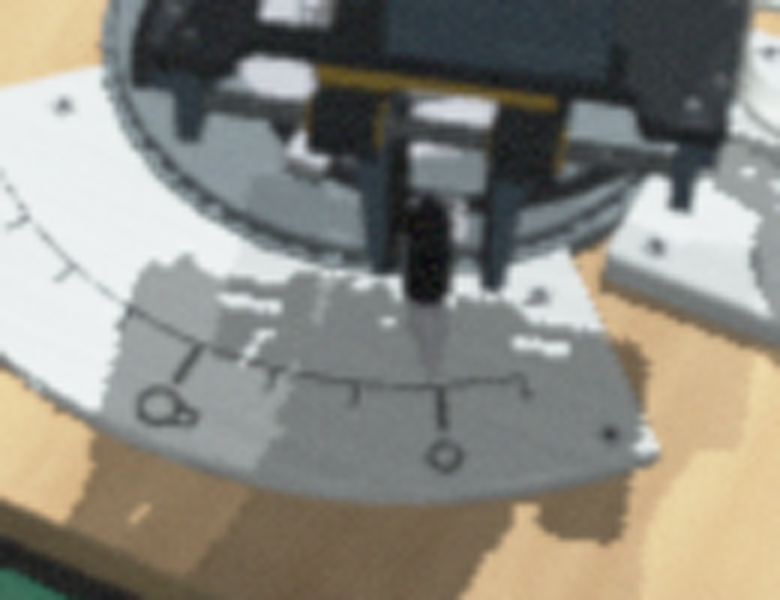

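The pointer tip (~428,377) is about 10 px short of the tub line (~439,385), which is about 0.02 rad, or 2.7 mm at the grip. I'll nudge that far.

Call:
carry_out:
  increments:
    - [[-0.02, -0.07, 0], 0]
    - [[-0.04, -0.14, 0], 0]
    - [[-0.06, -0.2, 0], 0]
    - [[-0.08, -0.27, 0], 0]
    - [[-0.08, -0.27, 0], 0]
    - [[-0.08, -0.27, 0], 0]
    - [[-0.08, -0.1, 0], 0]
    - [[-0.08, 0.1, 0], 0]
    - [[-0.05, 0.25, 0], 0]
    - [[-0.05, 0.25, 0], 0]

```text
clock: 8.7
position: [0.4802, 0.0022, 0.0579]
orientation: [[-0.958, -0.287, -0.0], [-0.287, 0.958, -0.0], [0.0, -0.0, -1.0]]
contact_force: [-0.4, -1.1, 0.5]
finger_gap: 0.028
gripper_force: 0.0
```

```bash
python3 m.py | head -8; python3 -c "
from h import *
im=manip.snapshot('scene'); u,v=map(int,proj('scene',[.46,.0,.02])); cv2.imwrite('pics/s4.png',cv2.resize(im[v-40:v+40,u-50:u+50,::-1],None,fx=7,fy=7,interpolation=2))"
```

```text
scene pointer_tip 0.75 [ 0.45  -0.018  0.01 ] (np.float64(3.692), np.float64(0.164))
scene lever_grip 0.76 [ 0.477 -0.003  0.045] (np.float64(3.7), np.float64(0.132))
scene mark_tub 0.76 [ 0.456 -0.015  0.011] (np.float64(3.696), np.float64(0.156))
scene holder_center 0.95 [0.588 0.066 0.015] (np.float64(3.834), np.float64(0.002))
top tub_center 0.76 [0.59  0.07  0.046] (np.float64(1.09), np.float64(0.003))
top holder_center 0.74 [0.588 0.063 0.018] (np.float64(4.498), np.float64(0.004))
9.3 [0.48021885 0.00202384] (np.float64(3.683), np.float64(0.127))
3.434 [0.5  3.13]
```

View pics/s4.png

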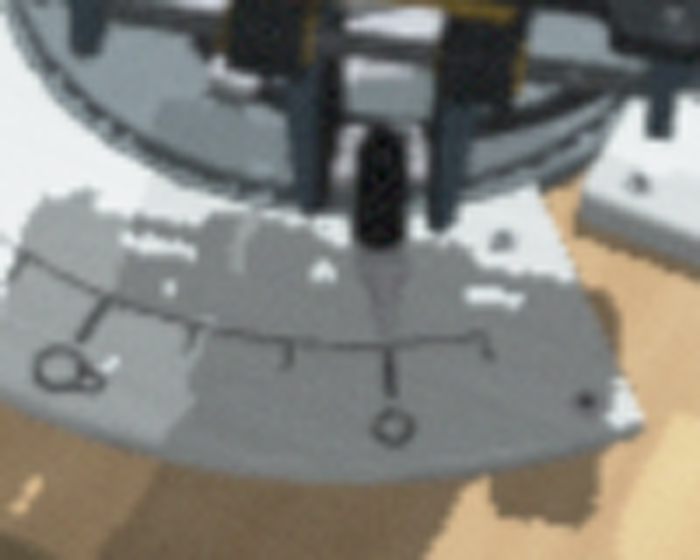

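The pointer (~387,340) now meets the tub line (~389,350), and the fingers are clear of the post. I'll withdraw upwards.

Call:
carry_out:
  increments:
    - [[0, 0, -0.6], 0]
    - [[0, 0, -1.5], 0]
    - [[0, 0, -2.5], 0]
    - [[0, 0, -4], 0]
    - [[0, 0, -6], 0]
    - [[0, 0, -8], 0]
    - [[0, 0, -11], 0]
    - [[0, 0, -14], 0]
    - [[0, 0, -17], 0]
    - [[0, 0, -17], 0]

```text
clock: 10.6
position: [0.4814, 0.002, 0.2308]
orientation: [[-0.958, -0.287, 0.005], [-0.287, 0.958, -0.0], [-0.004, -0.002, -1.0]]
contact_force: [0.1, -0.3, 0.7]
finger_gap: 0.0281
gripper_force: 0.0
```

Call:
carry_out:
  increments:
    - [[0, 3, 0], 0]
    - [[0, 6, 0], 0]
    - [[0, 9, 0], 0]
    - [[0, 13, 0], 0]
    - [[0, 17, 0], 0]
    - [[0, 21, 0], 0]
    - [[0, 25, 0], 0]
    - [[0, 28, 0], 0]
    - [[0, 30, 0], 0]
    - [[0, 30, 0], 0]

```text
clock: 11.85
position: [0.3934, 0.2899, 0.2275]
orientation: [[-0.957, -0.289, -0.001], [-0.289, 0.957, -0.0], [0.001, -0.0, -1.0]]
contact_force: [-0.0, -0.2, 0.3]
finger_gap: 0.0281
gripper_force: 0.0
```

```bash
python3 m.py | head -11; python3 -c "
from h import *
a=manip.snapshot('scene'); b=manip.snapshot('top')
u,v=map(int,proj('scene',[.52,.03,.02])); p=cv2.resize(a[v-60:v+60,u-60:u+60],(400,400),interpolation=2)
u,v=map(int,proj('top',[.52,.03,.02])); q=cv2.resize(b[v-60:v+60,u-60:u+60],(400,400),interpolation=2)
cv2.imwrite('pics/s5.png',np.hstack([p,q])[:,:,::-1])"
```

```text
scene pointer_tip 0.88 [ 0.448 -0.015  0.012] (np.float64(3.669), np.float64(0.164))
scene lever_grip 0.88 [ 0.475 -0.001  0.045] (np.float64(3.681), np.float64(0.133))
scene mark_tub 0.85 [ 0.455 -0.015  0.012] (np.float64(3.691), np.float64(0.157))
scene tub_center 0.9 [0.592 0.068 0.045] (np.float64(0.089), np.float64(0.003))
scene holder_center 0.89 [0.59  0.069 0.013] (np.float64(0.933), np.float64(0.002))
top pointer_tip 0.89 [ 0.445 -0.015  0.012] (np.float64(3.663), np.float64(0.167))
top lever_grip 0.95 [ 0.471 -0.001  0.042] (np.float64(3.667), np.float64(0.137))
top mark_tub 0.93 [ 0.447 -0.015  0.007] (np.float64(3.669), np.float64(0.164))
top tub_center 0.58 [0.589 0.068 0.043] (np.float64(3.121), np.float64(0.0))
top holder_center 0.7 [0.587 0.063 0.016] (np.float64(4.367), np.float64(0.005))
12.45 [0.39416206 0.28925021] (np.float64(2.292), np.float64(0.295))
```

View pics/s5.png

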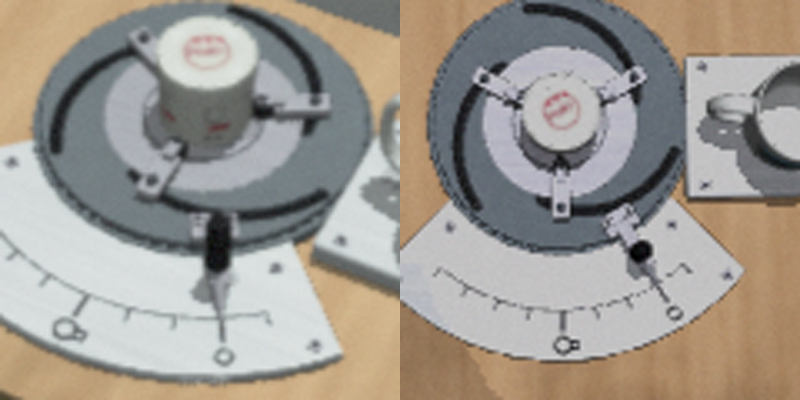

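The pointer is in line with the tub mark in both views (left ~222,315; right ~655,280). The tub is centred between the jaws and the arm is clear.

```bash
python3 -c "
from station import manip
print(manip.sign_off())"
```

```text
the job is handed in; nothing more can be done
None
```

I pushed the lever to the tub's mark and handed the job in: both cameras show the pointer on the mark and the tub centred between the jaws, and the fingers touched only the lever grip.

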